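# Crank the lifting table up and slide the archive box onto the shelf

## Task

Fit the loose hand crank fully onto the square shaft of the lifting table and wind it round, clockwise from above, until the platform with the archive box is level with the wooden shelf beside it. Then slide the box, upright, straight across until it stands wholly on the shelf, leaving the platform level and the crank on its shaft. Do not disturb the other things on the desk.

Things in the scene. Friction and masses are not known exactly. Their poses are not given: they have to be found in the camera images.
- crank: Loose dark steel crank, 115 mm long, 106 tall, 0.46 kg, hub down and knob up. Origin: centre of the hub's underside, z up. Hub: 40 x 40 mm block (sides along x, y), 46 tall; in its underside a square socket 20 mm wide (sides along x, y), 30 deep, which fits the shaft in any quarter turn. Flat arm 20 mm wide leaves the hub along +x, 34 to 46 mm above the underside.
- crank_knob (a point): Middle of the crank's black upright knob, a cylinder 26 mm across and 58 mm tall that spins freely on its pin (the fingers can keep their heading while winding); 75 mm along the crank's +x from the hub's centre, 77 mm above the hub's underside.
- shaft_seat (a point): On the axis of the upright square steel shaft, on the round 40 mm collar where the hub rests when home (54 mm above the desk). x, y along the sides of the square. The shaft is 18 mm wide for 17 mm above this point, then tapers for 11 mm to 9 mm wide. It stands on a green gearbox 76 mm square, 50 tall; 180 mm to +y and 30 mm to +x of the platform's centre, in the platform's axes.
- shaft (a joint): Angle of the square shaft (rad), growing clockwise seen from above. Clockwise raises the platform by 20 mm for every full turn, anticlockwise lowers it; it is stiff (about 0.12 N m) and stays where it is left. Free for 3.7 turns, starts near 0.
- platform_top (a point): Centre of the top face of the lifting table's steel platform, 150 x 150 mm, 75 mm above the desk at the start. x axis points from the platform straight towards the shelf.
- shelf_top (a point): Point on the flat top face of the fixed wooden shelf, near its platform side: 105 mm along the platform's x axis from the platform's centre. Its height (107 to 125 mm) differs from day to day. A short bevelled lip leads up to it, 8 mm beyond the platform's edge.
- shelf: The same shelf, 200 mm wide (y). Origin: middle of its top face, 165 mm along the platform's x axis from the platform's centre; the flat top runs from x = -66 mm to a 22 mm tall stop at x = +80 mm. Axes parallel to the platform's.
- archive_box: Closed cardboard archive box standing on the platform, 120 x 120 mm, 75 mm tall, 0.4 to 0.85 kg, too wide to grip. Origin: centre of its underside, z up.
- tape_roll: Bystander: loose roll of packing tape lying flat, 110 mm across, 48 mm tall. Origin at its underside.
- mug: Bystander: white mug, 95 mm tall. Origin at its underside.
- wrench: Bystander: open-ended spanner, 190 mm, lying flat.
- screwdriver: Bystander: screwdriver, 200 mm, lying flat.
- bookend: Bystander: L-shaped dark steel bookend, 150 mm tall. Origin at its underside.
- glue_bottle: Bystander: white bottle, 150 mm tall, 60 mm thick. Origin at its underside.

How it is judged:
On the way, in this order (a step that is already met when the one before it is completed fails the run):
1. the crank's hub is fully home on the square shaft, the platform not yet raised (horizontal distance between crank and shaft_seat below 0.004 m and z of crank in the frame of shaft_seat between -0.004 and 0.004 m and angle between crank's own z axis and vertical below 0.1 rad and z of platform_top in the frame of shelf_top below -0.012 m), for 0.2 s.
2. with the crank on the shaft and the box still on the platform, the platform has been wound up level with the shelf (within 4 mm) (horizontal distance between crank and shaft_seat below 0.004 m and z of crank in the frame of shaft_seat between -0.004 and 0.004 m and angle between crank's own z axis and vertical below 0.1 rad and z of platform_top in the frame of shelf_top between -0.004 and 0.004 m and x of archive_box in the frame of shelf below -0.1 m and z of archive_box in the frame of platform_top between -0.003 and 0.004 m), for 0.3 s.
At the end, for the whole second after the job is handed in: The box stands upright wholly on the shelf and off the platform (its centre within 18 mm short of and 30 mm beyond the shelf's middle, within 38 mm sideways), the platform is level with the shelf within 4 mm, the crank sits fully home on the shaft (4 mm), and all is at rest (x of archive_box in the frame of shelf between -0.018 and 0.03 m and y of archive_box in the frame of shelf between -0.038 and 0.038 m and z of archive_box in the frame of shelf between -0.003 and 0.004 m and angle between archive_box's own z axis and vertical below 0.04 rad and z of platform_top in the frame of shelf_top between -0.004 and 0.004 m and horizontal distance between crank and shaft_seat below 0.004 m and z of crank in the frame of shaft_seat between -0.004 and 0.004 m and angle between crank's own z axis and vertical below 0.1 rad and linear speed of archive_box below 0.01 m/s and velocity of joint shaft between -0.1 and 0.1 rad/s); the robot touches nothing.
It fails at once if the archive box is tipped (angle between archive_box's own z axis and vertical above 0.3 rad).
It fails at once if another thing on the desk is knocked over or shifted by more than 40 mm (distance of any of tape_roll, mug, wrench, screwdriver, bookend, glue_bottle from where it was at the start of the episode above 0.04 m).
It also fails if it takes over 72 s, if anything falls off the work surface, if the arm or the gripper's body presses on something with over 40 N, if the wrist force passes 120 N, or if a joint passes its speed limit or range.

## Robot

A 7-joint arm with a two-finger parallel gripper is mounted at the origin on the work surface. World frame = base frame: x ahead of the robot, y to its left, z up, the work surface at z = 0. Lengths are in m, angles in rad, forces in N, time in s.
With the tool pointing down it reaches from about 0.425 to 1.025 m from the base axis. Payload 3.6 kg.
Tool frame: the origin (TCP) lies on the centre line of the jaws, within the pads' length; the fingertips stand ctrl.finger_overhang ahead of it and the grasp point (between the pads) is the TCP (ctrl.finger_overhang is the distance from the TCP to the fingertips, in m); z points along the fingers, y is the line along which they close (so a half turn about z gives the same grasp; the last joint's range is limited). The gripper opens to 85 mm and grips with 20 to 120 N. Pads are 22 mm wide; open, the fingers measure 114 mm over their backs; the gripper's body (76 mm by 85 mm) begins 54 mm behind the grasp point. The pads swing forward as they close: fully open they stand 13 mm farther back than shut.
Start: joints at [1.147, 0.591, 0.048, 1.609, -0.033, 0.943, -0.034], TCP at [0.235, -0.686, 0.25] pointing down, gripper open.
Joint ranges: [-2.69, 2.69], [-0.47, 2.24], [-1.27, 1.36], [0.19, 2.51], [-1.53, 4.68], [0.08, 2.07], [-3.09, 3.09]. Speed limits (rad/s): [2.57, 2.57, 3.14, 3.14, 3.14, 3.14, 3.14].

## Interface

Orientations are given as a rotation vector (axis times angle).
In Python, from rig import ctrl, optics, workorder, models gives the robot as it stands. Calls block until the motion is done:
- ctrl.move_ptp(position, orientation): joint-space move of the TCP to a pose.
- ctrl.move_l(position, orientation=None, max_speed=0.15): straight line of the TCP; orientation=None keeps the orientation; max_speed is the mean speed in m/s.
- ctrl.move_j(angles): joint-space move.
- ctrl.grip(opening, grasp_force=None): finger opening in m; grasp_force is the grip in N (None keeps the last); returns when the fingers have stopped.
- ctrl.dwell(seconds).
- ctrl.inverse_kinematics(position, orientation): joint angles nearest the present ones, or None.
- ctrl.get_state(): the state.
- optics.capture(name): name is "scene" or "top"; returns (picture, depth): 420x560x3 uint8, blue, green, red; 420x560 float32, m along the optical axis (not along the pixel's ray), 0 where there is no reading.
- optics.camera_model(name): a dict with "mtx" (3x3 intrinsics, pixels), "extrinsics" (4x4, takes a point from world to camera coordinates). Camera axes: x right, y down, z forward; pixel columns grow to the right and rows downward; lengths in m; the calibration is good to about 2 mm. A picture is of the moment at which its call begins. camera_model takes no time and is no camera call.
A pose or a line that the arm cannot do raises ctrl.Unreachable and nothing moves.
- workorder.hand_in(): hands the job in; it is judged then, once.
Trained networks look in the newest picture that a camera, given by its name, has taken for a name from the list of things; names that differ only in an ending like _2 or _b are one class to them, and where a whole thing is asked for, a point or a joint stands for the part that bears it (a point fixed in the world has none). Each returns a list of dicts, best first, with "score" (0 to 1); they miss things now and then, are a little off and sometimes report something else, mostly with a low value. They report only what shows in the picture. A call takes as long as a camera call.
- models.boxes_of(camera, name): "box" ([left, top, right, bottom] in pixels, round what is visible of it).
- models.regions_of(camera, name): "pixels" (420x560 bool, what is visible of it) and "box" ([left, top, right, bottom] in pixels, round what is visible of it).
The state is a dict: "time": time; "q": joint angles; "qd": joint speeds; "joint_torque": joint torques, N m; "tcp_pos": TCP position; "orientation": TCP orientation; "contact_force": force on the tool from outside, world axes, zero at the start; "ft_torque": the same for the moment, N m; "width": finger opening in m; "gripper_force": force on a finger pad.
Only numpy, scipy, OpenCV 4.12 (cv2) and the standard library are available. Lean on these libraries where they do the work, as an engineer would, in place of code of your own. Each camera call takes 0.05 s, during which the arm holds its last target. There are 200 camera calls.

## Working session

There is one attempt and no reset: what is moved stays moved. The work goes in short steps, each a Python script; the robot and the scene stay as the last script left them, time stands still between calls to the robot, and variables do not carry over. Pictures are saved under pics/ and viewed, at most 10 in all, crops included, and the job is handed in when it is done.

```bash
mkdir -p pics; cat > h.py <<'E'
import numpy as np, cv2
from scipy.spatial.transform import Rotation as R
from rig import ctrl, optics, workorder, models
def cap(n,save=None):
    im,d=optics.capture(n)
    if save: cv2.imwrite('pics/'+save+'.png',im)
    return im,d
def cloud(n,d):
    m=optics.camera_model(n);K=m['mtx'];E=np.linalg.inv(m['extrinsics'])
    v,u=np.mgrid[:d.shape[0],:d.shape[1]]
    P=np.stack([(u-K[0,2])/K[0,0]*d,(v-K[1,2])/K[1,1]*d,d,np.ones_like(d)],-1)@E.T
    P=P[...,:3]; P[d<=0]=np.nan
    return P
def proj(n,p):
    m=optics.camera_model(n);q=m['extrinsics']@np.r_[p,1];q=m['mtx']@q[:3];return q[:2]/q[2]
def ori(yaw): # tool down; tool y axis at heading yaw+90deg
    return (R.from_euler('z',yaw)*R.from_euler('x',np.pi)).as_rotvec()
E
python3 - <<'E'
from h import *
for n in('scene','top'):
    im,d=cap(n,n+'0'); m=optics.camera_model(n)
    print(n,np.linalg.inv(m['extrinsics'])[:3].round(3).tolist(),m['mtx'].round(1).tolist())
    P=cloud(n,d); np.save(n+'0.npy',P)
    for k in ['crank','crank_knob','shaft','platform_top','shelf','archive_box','tape_roll','mug','wrench','screwdriver','bookend','glue_bottle']:
        for r in models.regions_of(n,k)[:2]:
            Q=P[r['pixels']]; Q=Q[~np.isnan(Q[:,0])]
            print(k,round(r['score'],2),np.round(r['box']).astype(int).tolist(),np.nanmedian(Q,0).round(3).tolist() if len(Q) else None,np.percentile(Q[:,2],[2,98]).round(3).tolist() if len(Q) else None)
s=ctrl.get_state();print(s,ctrl.finger_overhang)
E
```

```text
scene [[0.562, 0.633, -0.532, 1.29], [0.827, -0.429, 0.363, -0.48], [0.002, -0.644, -0.765, 1.187]] [[523.4, 0.0, 279.4], [0.0, 523.4, 211.5], [0.0, 0.0, 1.0]]
crank 0.6 [166, 260, 202, 299] [0.538, -0.261, 0.045] [0.002, 0.104]
platform_top 0.54 [220, 208, 246, 245] [0.488, -0.092, 0.073] [0.068, 0.079]
shelf 0.98 [234, 222, 333, 299] [0.679, -0.045, 0.114] [0.107, 0.136]
shelf 0.49 [164, 260, 201, 297] [0.539, -0.265, 0.045] [0.003, 0.106]
archive_box 0.7 [225, 182, 286, 241] [0.528, -0.034, 0.149] [0.083, 0.154]
tape_roll 0.68 [166, 328, 213, 382] [0.73, -0.356, 0.045] [0.006, 0.051]
mug 0.7 [71, 295, 119, 345] [0.519, -0.506, 0.056] [0.003, 0.096]
wrench 0.75 [344, 132, 380, 165] [0.407, 0.457, 0.005] [-0.004, 0.012]
screwdriver 0.72 [279, 157, 318, 191] [0.426, 0.209, 0.021] [-0.001, 0.029]
bookend 0.95 [387, 179, 437, 244] [0.722, 0.365, 0.004] [-0.003, 0.152]
glue_bottle 0.93 [412, 137, 444, 184] [0.609, 0.531, 0.078] [0.001, 0.15]
glue_bottle 0.38 [225, 182, 284, 242] [0.527, -0.034, 0.149] [0.081, 0.154]
top [[-0.009, -0.982, 0.19, 0.261], [-1.0, 0.007, -0.011, 0.054], [0.00
[... 1335 characters left out ...]
: 1.3, 'q': array([ 1.14649635,  0.59120377,  0.04838332,  1.60850281, -0.03328067,
        0.94271369, -0.03371028]), 'qd': array([ 0.00170993, -0.00107263, -0.00070832,  0.00085401,  0.00057532,
        0.00115695,  0.00039441]), 'joint_torque': array([ 3.89255501e-04, -5.48649216e+01,  1.54565692e+00, -1.98532337e+01,
        9.20288789e-03,  1.57974493e-03,  1.11132624e-05]), 'tcp_pos': array([ 0.23548778, -0.68568696,  0.25029825]), 'orientation': array([-3.09869086e+00, -5.17325118e-01,  5.70205605e-05]), 'contact_force': array([ 0.4201045 ,  0.63210952, -0.32573299]), 'ft_torque': array([-0.00235759,  0.01915545,  0.01584102]), 'gripper_force': 0.0, 'width': 0.08578005168519791} 0.019
```

```bash
python3 - <<'E'
import cv2
a=cv2.imread('pics/top0.png')[130:260,220:400];cv2.imwrite('pics/topc.png',cv2.resize(a,None,fx=4.4,fy=4.4,interpolation=cv2.INTER_CUBIC))
a=cv2.imread('pics/scene0.png')[160:310,150:340];cv2.imwrite('pics/scenec.png',cv2.resize(a,None,fx=4,fy=4,interpolation=cv2.INTER_CUBIC))
E
```

```text
(no output)
```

View pics/topc.png

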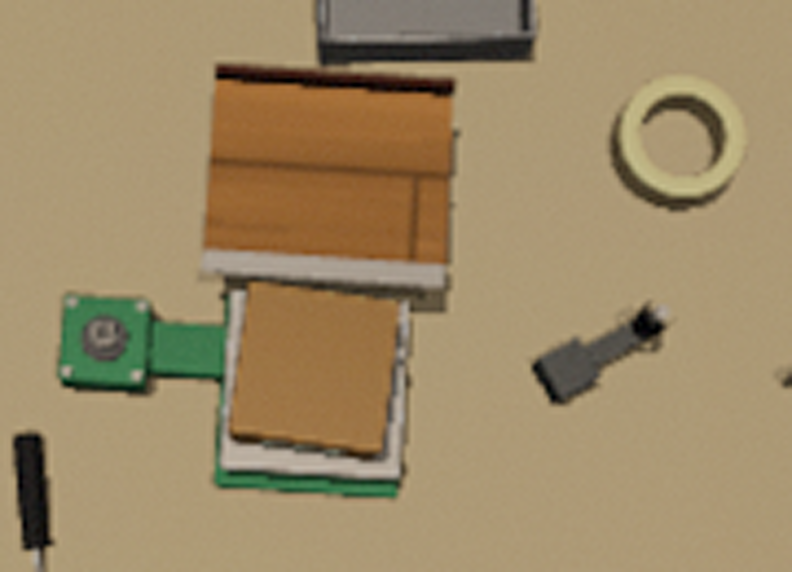

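View pics/scenec.png

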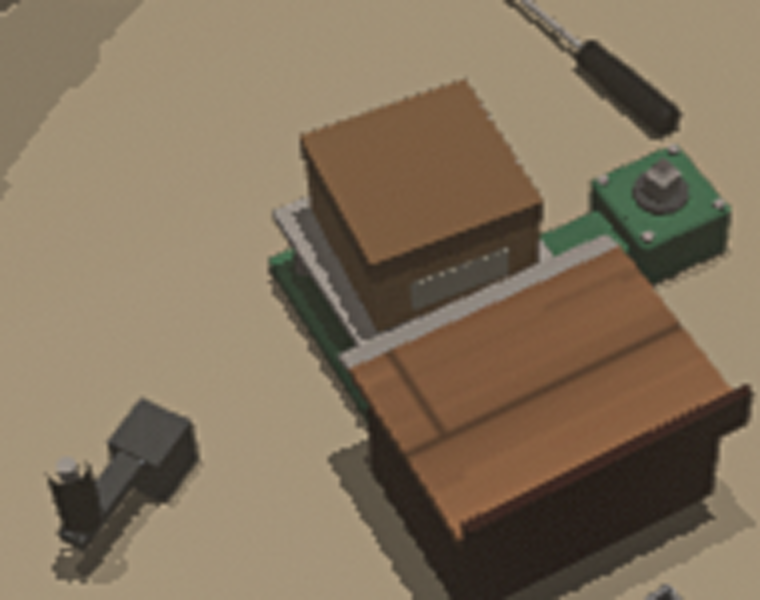

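```bash
cat > fit.py <<'E'
from h import *
def sel(P,c,r,z0,z1):
    Q=P.reshape(-1,3);Q=Q[~np.isnan(Q[:,0])]
    return Q[(np.abs(Q[:,:2]-c)<r).all(1)&(Q[:,2]>z0)&(Q[:,2]<z1)]
def rect(Q):
    (c,s,a)=cv2.minAreaRect((Q[:,:2]*1000).astype(np.float32));a=(a+45)%90-45
    return np.round(c,1).tolist(),np.round(s,1).tolist(),round(a,2),'z',np.median(Q[:,2]).round(4),len(Q)
E
python3 - <<'E'
from fit import *
for n in('scene','top'):
    P=np.load(n+'0.npy');print(n)
    print('shelf',rect(sel(P,(.67,-.04),.15,.105,.122)))
    print('boxtop',rect(sel(P,(.51,-.03),.1,.142,.16)))
    print('plat',rect(sel(P,(.5,-.03),.1,.068,.082)))
    print('gear',rect(sel(P,(.54,.146),.06,.043,.0525)))
    Q=sel(P,(.54,.146),.03,.064,.095);print('shaft',Q.mean(0).round(4),Q[:,2].max().round(3),len(Q))
    Q=sel(P,(.54,.146),.03,.078,.095);print('shafttip',Q.mean(0).round(4),len(Q))
    Q=sel(P,(.54,-.27),.1,.038,.054);print('crank',rect(Q)); print((Q[:,:2]*1000).mean(0))
    Q=sel(P,(.54,-.27),.1,.098,.115);print('knobtop',Q.mean(0).round(4),len(Q),np.ptp(Q,0))
    Q=sel(P,(.54,-.27),.1,.06,.115);print('knob',Q.mean(0).round(4),len(Q),np.ptp(Q,0))
    if n=='top':
        im=cv2.imread('pics/top0.png')
        z=P[195:220,340:374,2];print((z*1000).astype(int))
E
```

```text
scene
shelf ([641.5, -37.2], [203.4, 233.5], -4.68, 'z', np.float64(0.1133), 4291)
boxtop ([504.9, -22.8], [125.3, 130.2], -8.5, 'z', np.float64(0.15), 1741)
plat ([496.6, -26.1], [151.5, 137.5], -4.8, 'z', np.float64(0.0737), 369)
gear ([546.8, 149.3], [77.1, 79.4], -5.28, 'z', np.float64(0.049), 385)
shaft [0.5484 0.1483 0.0746] 0.085 50
shafttip [0.5465 0.1503 0.0802] 16
crank ([536.8, -276.4], [43.8, 113.5], 29.58, 'z', np.float64(0.0453), 377)
[ 531.49725354 -264.05197733]
knobtop [ 0.5609 -0.3137  0.1036] 55 [0.02370161 0.02429528 0.01396782]
knob [ 0.5628 -0.314   0.0886] 146 [0.02370161 0.02698464 0.05049664]
top
shelf ([668.9, -41.4], [199.9, 165.3], -4.31, 'z', np.float64(0.1145), 2346)
boxtop ([506.9, -25.1], [122.1, 124.7], -8.57, 'z', np.float64(0.1517), 1218)
plat ([504.1, -28.5], [149.9, 148.9], -3.93, 'z', np.float64(0.0749), 379)
gear ([546.7, 142.5], [89.7, 76.4], -2.25, 'z', np.float64(0.0491), 241)
shaft [0.5466 0.1484 0.0765] 0.087 26
shafttip [0.547  0.1481 0.0827] 12
crank ([537.6, -277.2], [40.3, 108.6], 28.21, 'z', np.float64(0.0464), 172)
[ 529.24837255 -262
[... 17988 characters left out ...]
      -7                   17
                    23                   44                   47
                    46                    5                    0
                     0                   -5                   -1
                     0                    0                    0
                     0                    3                    1
                     1                    8                    5
                    -7                    5                    2
                     0                    0                    1
                    -2                   -3                   -4
                    -1]]<stdin>:15: RuntimeWarning: invalid value encountered in cast
```

```bash
cat > crankfit.py <<'E'
from fit import *
from scipy.optimize import minimize
from scipy.spatial import cKDTree
g=np.arange(-20,20.1,2.);H=np.stack(np.meshgrid(g,g),-1).reshape(-1,2)
A=np.stack(np.meshgrid(np.arange(20,60,2.),np.arange(-10,10.1,2.)),-1).reshape(-1,2)
T=np.r_[H,A]
def sd(p):
    def box(c,h):
        q=np.abs(p-c)-h;return np.hypot(*np.maximum(q,0).T)+np.minimum(q.max(1),0)
    return np.minimum(np.minimum(box((0,0),(20,20)),box((50,0),(35,10))),np.hypot(p[:,0]-75,p[:,1])-13)
def fit(Q,x0):
    Q=Q[:,:2]*1000;t=cKDTree(Q)
    def f(x):
        c,s=np.cos(x[2]),np.sin(x[2]);M=np.array([[c,-s],[s,c]])
        o=np.maximum(sd((Q-x[:2])@M),0)
        i=np.maximum(t.query(T@M.T+x[:2])[0]-2,0)
        return np.mean(np.minimum(o,8)**2)+np.mean(np.minimum(i,8)**2)
    r=minimize(f,x0,method='Nelder-Mead',options=dict(initial_simplex=np.array(x0)+np.array([[0,0,0],[8,0,0],[0,8,0],[0,0,.15]])))
    return r.x.round(2),np.degrees(r.x[2]).round(1),round(r.fun,2)
E
python3 - <<'E'
from crankfit import *
for n in('scene','top'):
    P=np.load(n+'0.npy');Q=sel(P,(.54,-.27),.1,.036,.056);print(n,fit(Q,[522,-247,-1.07]))
def ik(p,yaw):
    try:q=ctrl.inverse_kinematics(p,ori(yaw))
    except Exception as e:return str(e)
    return None if q is None else np.round(q,2).tolist()
print('grasp')
for d in(-61,119):print(d,ik([.523,-.248,.03],np.radians(d)))
for d in(-94.5,-4.5,85.5,175.5):print('place',d,ik([.547,.1487,.09],np.radians(d)))
for d in(-94.5,85.5):print('knob',d,[ik([.547+.075*np.cos(a),.1487+.075*np.sin(a),.15],np.radians(d)) for a in(0,1.57,3.14,4.71)])
u=np.array([np.cos(-.077),np.sin(-.077)])
for d in(-4.5,175.5):
  for x in(-100,-92,-85,-80,0,100):
    p=np.array([.504,-.0285])+u*x/1000;print('push',d,x,ik([*p,.15],np.radians(d)),ik([*p,.25],np.radians(d)) is not None)
E
```

```text
scene (array([ 520.52, -246.63,   -1.05]), np.float64(-60.1), np.float64(0.45))
top (array([ 521.58, -248.  ,   -1.08]), np.float64(-61.8), np.float64(0.11))
grasp
-61 [0.18, 0.76, 0.26, 2.07, -0.5, 0.38, -1.79]
119 [0.55, 0.75, -0.26, 2.05, 0.46, 0.4, 0.44]
place -94.5 [-0.69, 0.69, 0.49, 2.09, -0.65, 0.52, -2.94]
place -4.5 [-0.41, 0.63, 0.08, 2.07, -0.12, 0.44, -1.88]
place 85.5 [-0.17, 0.64, -0.24, 2.06, 0.32, 0.48, -0.73]
place 175.5 [0.05, 0.69, -0.55, 2.05, 0.65, 0.58, 0.53]
knob -94.5 [[0.36, 0.86, -1.08, 1.85, 0.9, 1.02, 1.96], [0.24, 0.81, -1.08, 1.96, 0.9, 0.95, 1.76], [0.36, 0.7, -1.07, 2.17, 0.89, 0.82, 1.77], [-0.55, 0.56, 0.47, 2.09, -0.45, 0.58, -2.98]]
knob 85.5 [[-0.06, 0.63, -0.36, 1.87, 0.32, 0.7, -0.68], [-0.09, 0.61, -0.53, 1.97, 0.47, 0.68, -1.0], [-0.01, 0.51, -0.51, 2.18, 0.46, 0.56, -0.95], [0.03, 0.54, -0.34, 2.07, 0.31, 0.59, -0.6]]
push -4.5 -100 [-0.09, 0.38, 0.03, 2.39, -0.03, 0.37, -1.67] True
push -4.5 -92 [-0.09, 0.39, 0.04, 2.37, -0.04, 0.38, -1.67] True
push -4.5 -85 [-0.09, 0.4, 0.04, 2.36, -0.04, 0.39, -1.66] True
push -4.5 -80 [-0.09, 0.4, 0.04, 2.35, -0.04, 0.39, -1.66] True
push -4.5 0 [-0.08, 0.47, 0.06, 2.18, -0.06, 0.49, -1.62] True
push -4.5 100 [-0.07, 0.57, 0.08, 1.96, -0.07, 0.61, -1.6] True
push 175.5 -100 [0.43, 0.44, -0.62, 2.37, 0.57, 0.48, 0.82] True
push 175.5 -92 [0.43, 0.45, -0.62, 2.35, 0.57, 0.49, 0.83] True
push 175.5 -85 [0.43, 0.46, -0.62, 2.34, 0.57, 0.5, 0.84] True
push 175.5 -80 [0.43, 0.46, -0.62, 2.33, 0.57, 0.5, 0.84] True
push 175.5 0 [0.44, 0.54, -0.64, 2.16, 0.57, 0.61, 0.89] True
push 175.5 100 [0.44, 0.65, -0.66, 1.94, 0.58, 0.75, 0.93] True
```

```bash
python3 - <<'E'
from h import *
a=ori(np.radians(119));b=ori(np.radians(85.6))
S=lambda t:print(t,(lambda s:(round(s['time'],1),s['tcp_pos'].round(4).tolist(),s['contact_force'].round(1).tolist(),round(s['width'],4)))(ctrl.get_state()))
ctrl.move_ptp([.521,-.2475,.20],a); ctrl.move_l([.521,-.2475,.031],max_speed=.2)
S('at');ctrl.grip(.03,80);S('gripped')
ctrl.move_l([.521,-.2475,.24],max_speed=.25);S('lift')
n='scene';im,d=cap('scene','lift')
ctrl.move_ptp([.547,.1487,.24],b);S('over')
ctrl.move_l([.547,.1487,.122],max_speed=.2);S('pre')
cap('scene','pre');im,d=cap('top','pre_top')
for z in np.arange(.118,.083,-.004):
    ctrl.move_l([.547,.1487,z],max_speed=.04);S('down')
    if ctrl.get_state()['contact_force'][2]>15:break
a=cv2.imread('pics/pre.png')[110:260,250:390];cv2.imwrite('pics/prec.png',cv2.resize(a,None,fx=4,fy=4))
E
```

```text
at (4.2, [0.5217, -0.2478, 0.0318], [-0.4, -0.1, 0.6], 0.0855)
gripped (4.7, [0.5209, -0.2482, 0.032], [-1.1, -1.1, 6.3], 0.0391)
lift (5.7, [0.5193, -0.2471, 0.2383], [0.6, -0.2, -4.6], 0.0387)
over (7.2, [0.5473, 0.147, 0.2395], [0.3, -1.0, -4.8], 0.0389)
pre (7.9, [0.5481, 0.1486, 0.1227], [-0.5, -0.1, -4.3], 0.0389)
down (8.3, [0.5472, 0.1487, 0.1185], [-0.2, -0.8, -4.5], 0.0389)
down (8.5, [0.5467, 0.1486, 0.1137], [-0.4, 0.3, -4.9], 0.0389)
down (8.8, [0.5467, 0.1486, 0.1096], [-0.3, -0.3, -4.7], 0.039)
down (9.0, [0.5461, 0.1485, 0.1055], [-1.6, 0.0, -3.8], 0.0388)
down (9.3, [0.5456, 0.1482, 0.1023], [-4.5, -1.8, 3.6], 0.039)
down (9.5, [0.5453, 0.148, 0.097], [-3.7, -1.1, -7.9], 0.0389)
down (9.8, [0.5453, 0.148, 0.0932], [-4.5, -0.8, -3.9], 0.0392)
down (10.0, [0.5453, 0.1481, 0.0896], [-5.9, -1.5, 1.6], 0.039)
down (10.3, [0.5452, 0.1481, 0.086], [-6.4, -2.4, 3.8], 0.0388)
```

View pics/prec.png

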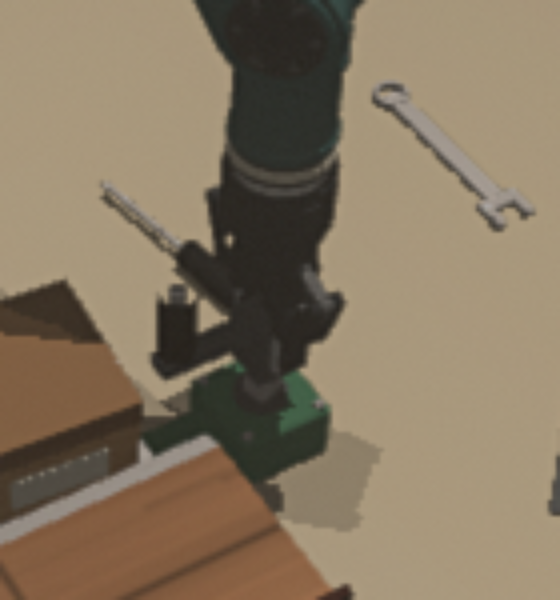

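The crop shows the crank held level above the gearbox with its knob at full-image pixel (294,191), toward the box. The hub then slid down over the taper with low forces, so I'll press it home, release and check.

```bash
python3 - <<'E'
from crankfit import *
S=lambda t:print(t,(lambda s:(round(s['time'],1),s['tcp_pos'].round(4).tolist(),s['contact_force'].round(1).tolist(),round(s['width'],4)))(ctrl.get_state()))
x,y=.5455,.1482
for z in (.084,.082,.080,.078):
    ctrl.move_l([x,y,z],max_speed=.03);S('down')
    if ctrl.get_state()['contact_force'][2]>12:break
ctrl.grip(.085);S('open')
ctrl.move_l([x,y,.25],max_speed=.25);ctrl.move_ptp([.45,.33,.30],ori(np.radians(85.6)));S('up')
for n in('scene','top'):
    im,d=cap(n,n+'1');P=cloud(n,d);np.save(n+'1.npy',P)
    Q=sel(P,(.547,.12),.08,.09,.11);Q=Q[np.hypot(Q[:,0]-.547,Q[:,1]-.148)<.062]
    print(n,fit(Q,[547,148,-1.64]),Q[:,2].mean())
    Q=sel(P,(.54,.075),.04,.11,.175);print('knob',Q.mean(0).round(4),np.percentile(Q[:,2],[5,98]))
    Q=sel(P,(.5,-.03),.1,.066,.084);print('plat',rect(Q))
a=cv2.imread('pics/scene1.png')[110:260,230:390];cv2.imwrite('pics/s1c.png',cv2.resize(a,None,fx=4,fy=4))
E
```

```text
down (10.5, [0.5451, 0.148, 0.0859], [-8.1, -3.0, 15.2], 0.0389)
open (11.1, [0.5459, 0.1483, 0.0839], [0.1, 0.3, 0.0], 0.0851)
up (12.7, [0.4508, 0.3279, 0.2987], [-0.8, -0.6, 0.6], 0.0848)
scene (array([546.17, 150.33,  -1.62]), np.float64(-92.9), np.float64(0.35)) 0.09860050401594402
knob [0.5449 0.0686 0.1402] [0.11398276 0.16231586]
plat ([496.2, -26.9], [153.5, 138.0], -5.9, 'z', np.float64(0.0744), 403)
top (array([547.47, 148.24,  -1.63]), np.float64(-93.6), np.float64(0.11)) 0.10084191409807641
knob [0.5333 0.0705 0.1438] [0.11156159 0.16560745]
plat ([503.9, -28.9], [150.0, 149.2], -4.21, 'z', np.float64(0.0751), 406)
```

View pics/s1c.png

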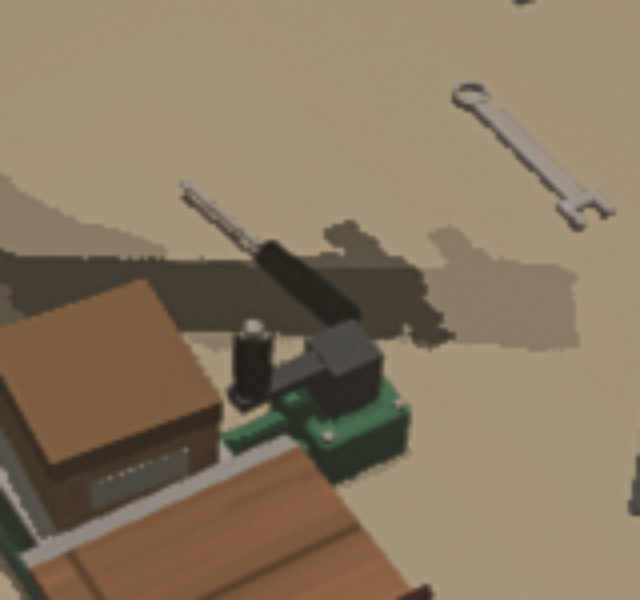

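The crank stands upright on the shaft, with the hub at crop (345,365) and the knob at (252,360). Its hub top measures about 100 mm high, so it is home, and the platform is still at 75 mm. Next I'll wind it.

```bash
cat > wind.py <<'E'
from fit import *
S=lambda t:print(t,(lambda s:(round(s['time'],1),s['tcp_pos'].round(4).tolist(),s['contact_force'].round(1).tolist(),round(s['width'],4)))(ctrl.get_state()))
C=np.array([.5465,.1487]);T=ori(np.radians(85.6))
K=lambda deg,z=.148:[C[0]+.075*np.cos(np.radians(deg)),C[1]+.075*np.sin(np.radians(deg)),z]
def turn(a0,a1,step=20,v=.12):
    n=int(np.ceil(abs(a1-a0)/step));fm=0
    for i,a in enumerate(np.linspace(a0,a1,n+1)[1:]):
        ctrl.move_l(K(a),T,max_speed=v);f=ctrl.get_state()['contact_force'];fm=max(fm,np.linalg.norm(f))
        if i%4==0:S(round(a))
        if np.linalg.norm(f)>35:S('ABORT');break
    print('fmax',fm)
def heights():
    for n in('scene','top'):
        im,d=cap(n);P=cloud(n,d);np.save(n+'2.npy',P)
        print(n,'shelf',rect(sel(P,(.665,-.04),(.05,.08),.1,.13)))
        Q=sel(P,(.5,-.03),.1,.04,.135);u=np.array([np.cos(.077),-np.sin(.077)])
        q=(Q[:,:2]-[.504,-.0285])@np.array([[u[0],-u[1]],[u[1],u[0]]])
        m=(q[:,0]<.07)&(np.abs(q).max(1)<.074)&((q[:,0]<-.069)|(np.abs(q[:,1])>.069))
        z=Q[m,2];z=z[np.abs(z-np.median(z))<.008];print('plat',len(z),np.median(z).round(4),z.mean().round(4))
E
python3 - <<'E'
from wind import *
a0=-94
ctrl.move_ptp(K(a0,.26),T);ctrl.move_l(K(a0),T,max_speed=.2);S('at')
ctrl.grip(.015,30);S('grip')
turn(a0,a0-360)
E
```

```text
at (14.6, [0.5419, 0.0752, 0.1487], [1.3, 0.4, -0.3], 0.0849)
grip (15.2, [0.5415, 0.0735, 0.1484], [-1.3, -0.7, 3.5], 0.025)
-114 (15.5, [0.515, 0.0798, 0.1483], [-2.2, -2.8, 6.0], 0.025)
-194 (17.0, [0.4729, 0.1692, 0.1485], [-3.4, 1.2, 8.8], 0.025)
-274 (18.5, [0.5529, 0.2239, 0.1485], [1.7, 2.6, 5.5], 0.025)
-354 (19.9, [0.6209, 0.1539, 0.148], [0.1, -1.4, 6.1], 0.0247)
-434 (21.4, [0.5663, 0.0757, 0.1479], [-0.2, 0.5, 4.6], 0.0249)
fmax 11.753528247997957
```

```bash
python3 - <<'E'
from wind import *
turn(-454,-808)
ctrl.dwell(.2);heights()
cap('scene','w')
E
```

```text
-474 (22.1, [0.5156, 0.0793, 0.1481], [-2.1, -1.5, 7.5], 0.0253)
-552 (23.6, [0.4722, 0.1667, 0.1484], [-4.3, 2.0, 10.3], 0.0252)
-631 (25.1, [0.5489, 0.2245, 0.1483], [1.7, 1.7, 5.4], 0.0251)
-710 (26.5, [0.6203, 0.1605, 0.148], [0.2, -0.8, 6.0], 0.0251)
-788 (28.0, [0.5732, 0.078, 0.1478], [-0.3, -0.3, 5.8], 0.0253)
fmax 12.989747678978874
scene shelf ([665.0, -40.0], [159.9, 99.8], -0.06, 'z', np.float64(0.1134), 2077)
plat 115 0.113 0.1127
top shelf ([665.2, -41.2], [157.4, 99.4], -0.07, 'z', np.float64(0.1147), 1027)
plat 50 0.1145 0.1148
```

The platform is level within about 0.5 mm in both views. I'll release the knob, confirm, and push the box with open fingers.

```bash
cat > push.py <<'E'
from wind import *
from crankfit import fit
u=np.array([np.cos(.077),-np.sin(.077)]);v=np.array([-u[1],u[0]])
O=np.array([.504,-.0285]);B=ori(-.077)
pp=lambda x,y,z:[*(O+u*x/1000+v*y/1000),z]
def boxpose():
    for n in('scene','top'):
        im,d=cap(n,None);P=cloud(n,d)
        Q=sel(P,(.6,-.03),.2,.178,.205);r=rect(Q);c=np.array(r[0])/1000-O
        print(n,'box',r,'in shelf',(c@u*1000-165).round(1),(c@v*1000).round(1))
E
python3 - <<'E'
from push import *
s=ctrl.get_state()['tcp_pos']
ctrl.grip(.085);ctrl.move_l([s[0],s[1],.30],max_speed=.25)
ctrl.move_ptp(pp(-97,3,.30),B);S('over')
heights();boxpose()
for n in('scene','top'):
    P=np.load(n+'2.npy');Q=sel(P,(.547,.12),.08,.09,.11);Q=Q[np.hypot(Q[:,0]-.547,Q[:,1]-.148)<.062]
    print(n,fit(Q,[547,148,-1.54]),Q[:,2].mean())
ctrl.move_l(pp(-97,3,.152),B,max_speed=.2);S('down')
for x in range(-80,81,16):
    ctrl.move_l(pp(x,3,.152),B,max_speed=.08);S(x)
    if np.linalg.norm(ctrl.get_state()['contact_force'])>25:print('ABORT');break
cap('scene','p');cap('top','pt');boxpose()
a=cv2.imread('pics/p.png')[110:310,190:390];cv2.imwrite('pics/pc.png',cv2.resize(a,None,fx=3,fy=3))
E
```

```text
over (31.2, [0.4077, -0.0177, 0.2994], [0.8, 0.4, -0.6], 0.0849)
scene shelf ([664.9, -40.0], [160.0, 99.8], -0.03, 'z', np.float64(0.1134), 2072)
plat 127 0.1128 0.1126
top shelf ([665.1, -40.8], [99.6, 157.8], 0.03, 'z', np.float64(0.1146), 1143)
plat 53 0.1157 0.1156
scene box ([505.2, -23.3], [123.5, 127.9], -8.51, 'z', np.float64(0.1901), 1842) in shelf -164.2 5.3
top box ([507.2, -24.9], [122.1, 124.1], -9.04, 'z', np.float64(0.1916), 605) in shelf -162.1 3.8
scene (array([546.25, 150.48,  -1.5 ]), np.float64(-85.8), np.float64(0.28)) 0.09894633181150557
top (array([547.65, 147.48,  -1.53]), np.float64(-87.7), np.float64(0.07)) 0.10044687854721095
down (32.3, [0.4082, -0.018, 0.1525], [-0.2, -0.3, -0.2], 0.0847)
-80 (32.7, [0.4259, -0.0194, 0.1526], [-0.3, -0.1, 0.5], 0.0848)
-64 (33.1, [0.4414, -0.0205, 0.1521], [-0.1, 0.2, -0.2], 0.0847)
-48 (33.4, [0.4573, -0.0217, 0.1521], [0.4, 0.1, 0.2], 0.0845)
-32 (33.8, [0.4727, -0.0231, 0.152], [-0.2, 0.3, -0.2], 0.0852)
-16 (34.1, [0.489, -0.0243, 0.1521], [0.3, 0.5, -0.2], 0.0847)
0 (34.5, [0.5053, -0.0255, 0.1522], [-0.4, 0.7, -0.1], 0.0851)
16 (34.8, [0.5211, -0.0267, 0.1522], [0.4, -0.4, -0.0], 0.0851)
32 (35.2, [0.537, -0.028, 0.1521], [-0.3, 0.6, 0.7], 0.0849)
48 (35.5, [0.5529, -0.0292, 0.1521], [-0.6, -0.4, 0.4], 0.0851)
64 (35.9, [0.5689, -0.0304, 0.1522], [-1.0, -0.1, -0.0], 0.0849)
80 (36.2, [0.5847, -0.0317, 0.1521], [0.3, 0.5, 0.6], 0.0853)
scene box ([646.1, -36.6], [147.0, 152.5], -4.28, 'z', np.float64(0.1899), 2393) in shelf -22.7 2.9
top box ([648.9, -28.7], [120.0, 156.6], -8.74, 'z', np.float64(0.1915), 353) in shelf -20.5 10.9
```

View pics/pc.png

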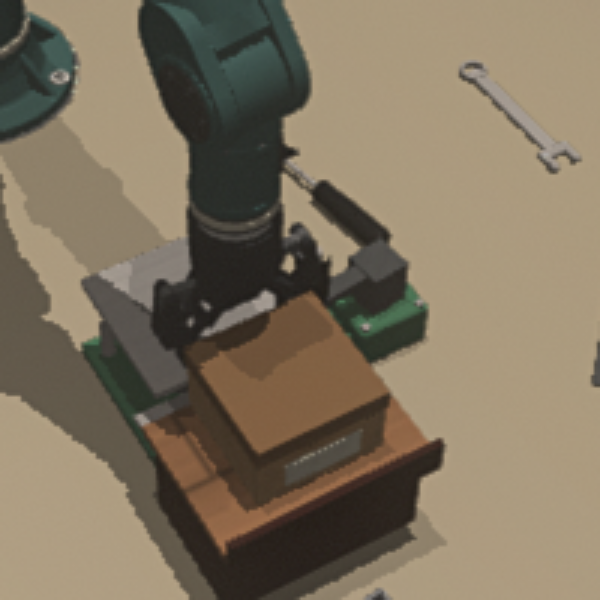

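The box is on the shelf, upright and squared up, with its top at crop (290,370). It is still short of centre, so I'll push the last 16 mm and measure.

```bash
python3 - <<'E'
from push import *
ctrl.move_l(pp(96,3,.152),B,max_speed=.06);S('end')
ctrl.move_l(pp(60,3,.152),B,max_speed=.15)
ctrl.move_l(pp(40,3,.30),B,max_speed=.25)
ctrl.move_ptp(pp(-80,3,.35),B);S('up')
boxpose();heights()
for n in('scene','top'):
    P=np.load(n+'2.npy');Q=sel(P,(.547,.12),.08,.09,.11);Q=Q[np.hypot(Q[:,0]-.547,Q[:,1]-.148)<.062]
    print(n,fit(Q,[547,148,-1.54]),Q[:,2].mean())
    Q=sel(P,O,.05,.1,.13);print('platmid',np.median(Q[:,2]).round(4),len(Q))
    Q=sel(P,(.70,-.04),(.08,.1),.1,.125);print('shelf free',np.median(Q[:,2]).round(4),len(Q))
E
```

```text
end (36.8, [0.6011, -0.033, 0.1521], [-0.4, 0.4, -0.6], 0.0849)
up (38.5, [0.4239, -0.0194, 0.3491], [0.6, -0.1, 0.5], 0.085)
scene box ([675.3, -35.0], [124.6, 128.2], -3.84, 'z', np.float64(0.1896), 2273) in shelf 6.3 6.7
top box ([677.8, -36.8], [122.7, 125.4], -4.29, 'z', np.float64(0.1911), 1216) in shelf 8.9 5.1
scene shelf ([664.8, -105.6], [29.9, 99.7], -1.08, 'z', np.float64(0.1136), 431)
plat 226 0.1131 0.1129
top shelf ([665.0, -40.9], [157.9, 99.9], -0.03, 'z', np.float64(0.1147), 269)
plat 53 0.1152 0.1154
scene (array([546.56, 151.48,  -1.51]), np.float64(-86.3), np.float64(0.26)) 0.09871471530948482
platmid 0.1137 1057
shelf free 0.1137 1292
top (array([547.84, 147.48,  -1.54]), np.float64(-88.4), np.float64(0.05)) 0.10097373018884051
platmid 0.1155 69
shelf free 0.1146 659
```

All checks pass: the box is at about x +7 mm, y +6 mm on the shelf, the platform is level within 1 mm and the crank is home. I'm handing in.

```bash
python3 -c "
from h import *
print(workorder.hand_in())"
```

```text
the job is handed in; nothing more can be done
None
```

I handed the job in at about 39 s on the robot's clock; no verdict came back. By the cameras, the crank is home on its shaft, the platform is level with the shelf to within about 1 mm, and the box stands squared up on the shelf about 7 mm past its middle; I did not re-measure the bystanders.

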